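Put the specimen jar away and lock the drawer

ROBOT

A 7-joint arm with a two-finger parallel gripper is mounted at the origin on the work surface. World frame = base frame: x ahead of the robot, y to its left, z up, the work surface at z = 0. Lengths are in m, angles in rad, forces in N, time in s.
With the tool pointing down it reaches from about 0.4 to 0.85 m from the base axis. Payload 4.5 kg.
Tool frame: the origin (TCP) lies midway between the tips of the shut fingers; the grasp point (between the pads) lies 19 mm behind it; z points along the fingers, y is the line along which they close (so a half turn about z gives the same grasp; the last joint's range is limited). The gripper opens to 88 mm and grips with 3 to 60 N. Pads are 18 mm wide; open, the fingers measure 123 mm over their backs; the gripper's body (75 mm by 187 mm) begins 45 mm behind the grasp point.
Start: joints at [-1.212, 0.689, -0.195, 1.565, 0.157, 0.902, -0.215], TCP at [0.199, 0.592, 0.239] pointing down, gripper open.
Joint ranges: [-3.01, 3.01], [-0.46, 2.08], [-1.47, 1.51], [0.13, 2.56], [-1, 4.14], [0.04, 2.09], [-2.66, 2.66]. Speed limits (rad/s): [2.57, 2.57, 3.14, 3.14, 3.14, 3.14, 3.14].

INTERFACE

Orientations are given as a unit quaternion [x, y, z, w].
In Python, from plant import r gives the robot as it stands.
- The arm moves only by the tool move_arm, never from a script. Its argument "targets" is a list that holds one entry, the list of rows, each a list of 7 numbers: the opening, from 0 (shut) to 1 (fully open), then the shift along the tool's x, y, z in mm, then the turn, a rotation vector about the tool's x, y, z in degrees. In form: [[[claw, dx, dy, dz, ax, ay, az], ...]]. A call has 1 to 10 rows; each row is the pose to reach, as a shift and turn from the pose commanded when the call began, along the tool's axes at that moment; what a row does not reach only later rows make up. A row lasts 1/8 s, in which the tool goes at most 62.5 mm and 10.7 degrees, less where a joint would pass 70% of its speed; a pose out of reach is approached as far as the arm can. A call with a gripper value outside its range is refused whole. The fingers move at their own pace and stop on an object; "newtons" is the grip in N (left out, the last holds). Time passes only in rows, so rows that repeat a pose let the fingers close. It gives the time, the measured TCP pose, the force, the opening and the grip force at its end, in the units of the state.
- r.get_state(): the state, without advancing time (a new reading comes with each control period).
- r.snapshot(name): name is "side" or "top" or "wrist"; returns the picture (480x640x3 uint8, red, green, blue); there is no depth.
- r.camera_info(name): a dict with "fx", "fy", "cx", "cy" (pixels), "R" (3x3) and "t" (3): a world point X has camera coordinates R X + t. Camera axes: x right, y down, z forward; pixel columns grow to the right and rows downward; lengths in m; the calibration is good to about 2 mm. A picture is of the moment at which its call begins: read the wrist's pose just before it. camera_info takes no time and is no camera call; for the wrist camera it gives the pose at the moment of the call.
- r.finish_job(): hands the job in; it is judged then, once.
The state is a dict: "clock": time; "q": joint angles; "qd": joint speeds; "joint_torque": joint torques, N m; "tool_pos": TCP position; "eef_rot": TCP orientation; "contact_force": force on the tool from outside, world axes, zero at the start; "moment": the same for the moment, N m; "opening": opening from 0.0 (shut) to 1.0 (fully open); "finger_force": force on a finger pad.
Only numpy, scipy, OpenCV 4.12 (cv2) and the standard library are available. Lean on these libraries where they do the work, as an engineer would, in place of code of your own. Each camera call takes 0.05 s, during which the arm holds its last target. There are 200 camera calls.

TASK

Stand the tall lidded jar (the tallest and slimmest of the three white-lidded jars on the open bench) upright in the open drawer of the small bench-top cabinet, setting it down gently. The T-handled bolt on top of the cabinet was left down and stops the drawer from closing: pull it straight up until it stays up, push the drawer fully home until it snaps into its detent without slamming it, and push the bolt fully down again so that the drawer is locked with the jar standing inside. Leave the two squat jars standing where they are.

Things in the scene. Friction and masses are not known exactly. Their poses are not given: they have to be found in the camera images.
- tall_jar: The jar to put away: round clear glass jar with white lid and paper label, 56 mm diameter, 105 mm tall (lid 54 mm diameter, top 18 mm), about 0.28 kg. Origin at the centre of its underside, z up along its axis. Starts upright on the bench; its place among the three jar places varies.
- squat_jar_a: Bystander: squat clear jar with white lid, 64 mm diameter, 66 mm tall; origin at the centre of its underside.
- squat_jar_b: Bystander: another squat jar, the same as squat_jar_a.
- cabinet: Small fixed bench-top cabinet of grey painted steel with one drawer; 240 mm deep including the shut drawer front, 190 mm wide, 150 mm high. Origin on the bench under its centre; x points into the cabinet (the way the drawer is pushed to close), y along the front, z up. Its place and yaw vary.
- drawer_front (a point): Middle of the top edge of the drawer's flat white front, on its outer face, 136 mm above the bench; moves with the drawer. Axes as the cabinet's. The front is 186 mm wide, 122 mm high, 12 mm thick; a steel cup pull 80 mm wide stands 14 mm out of it, 74 to 100 mm below its top edge.
- drawer_bay (a point): Point on the drawer's inner floor, 20 mm above the bench, midway between its sides and 50 mm behind the inner face of the front: a good place for the jar. Axes as the cabinet's; moves with the drawer. The bay is 150 mm wide between sides that rise 47 mm above the floor; the part outside the cabinet is as long as the drawer is open. The jar clears the cabinet's top inside.
- drawer (a joint): How far the drawer is open (m): 0 fully home, starts 0.105 to 0.135 open. A sprung detent resists with up to about 10 N from 15 mm to 6 mm, then draws the drawer home to 0. With the bolt down the drawer stops about 60 mm short of home.
- bolt_top (a point): Centre of the top face of the bolt's black T-handle; moves with the bolt. Axes as the cabinet's. The handle is a bar 70 mm long (along y), 16 mm wide (x) and 16 mm high, on a 16 mm stem on the cabinet's top, 173 mm behind the shut drawer front. With the bolt down this point is 52 mm above the cabinet's top (202 mm above the bench); under the bar 36 mm are free.
- bolt (a joint): How far the bolt is pulled up (m): 0 fully down (start), 0.028 fully up. A detent, about 8 N either way, holds it at both ends. It can go down only with the drawer home or open more than about 60 mm.

How it is judged:
By the outcome, as a careful person would: the job done as asked, in the order asked, and still so for the second after the job is handed in, with the robot touching nothing.
It also fails if it takes over 70 s, if anything falls off the work surface, if the arm or the gripper's body presses on something with over 40 N, if the wrist force passes 120 N, or if a joint passes its speed limit or range.

## Working session

There is one attempt and no reset: what is moved stays moved. The work goes in short steps, Python scripts to look and compute and a tool call to move; the robot and the scene stay as the last step left them, time stands still between calls to the robot, and variables do not carry over. Pictures are saved under pics/ and viewed, at most 10 in all, crops included, and the job is handed in when it is done.

Besides the shell and the picture viewer there is one more tool, called by a JSON object that holds its "method" and its "body". move_arm: Moves the arm, as the interface text tells. Its arguments: {"type":"object","properties":{"targets":{"type":"array","items":{"type":"array","items":{"type":"array","items":{"type":"number"}}}},"newtons":{"type":"number"}},"required":["targets"]}

```bash
ls; mkdir -p pics
python3 - <<'E'
from plant import r
import cv2
for n in("side","top"):
    im=r.snapshot(n); cv2.imwrite(f"pics/{n}0.png",im[:,:,::-1])
    c=r.camera_info(n); print(n,{k:(v if not hasattr(v,'round') else v) for k,v in c.items()})
s=r.get_state(); print(s)
E
```

```text
pics
side {'fx': 552.0304021168098, 'fy': 552.0304021168098, 'cx': 315.9260459213477, 'cy': 251.25393968805415, 'R': array([[ 0.86708343,  0.49811988, -0.0065503 ],
       [ 0.47239155, -0.82633007, -0.30663471],
       [-0.15815356,  0.26278357, -0.95180473]]), 't': array([-0.45359749, -0.23667931,  1.34751384])}
top {'fx': 523.6932672637241, 'fy': 523.6932672637241, 'cx': 318.0102649933909, 'cy': 234.1826011262337, 'R': array([[ 0.02769547, -0.99960501, -0.00477333],
       [-0.98601631, -0.02653334, -0.16452302],
       [ 0.16433138,  0.00926313, -0.98636169]]), 't': array([-0.03418616,  0.53796939,  1.10664612])}
{'clock': 0.1, 'q': array([-1.21221763,  0.68989604, -0.19452967,  1.56622256,  0.15731888,
        0.90248245, -0.21510459]), 'qd': array([ 0.00125837, -0.0012938 , -0.00102799, -0.00276054,  0.00211237,
        0.00232365,  0.00090444]), 'joint_torque': array([-2.18343230e-03, -5.28503823e+01, -1.27121095e+00, -1.53835970e+01,
       -5.25564188e-02,  1.93514941e-03,  6.10820825e-05]), 'tool_pos': array([0.19929972, 0.59178798, 0.23799767]), 'eef_rot': array([ 1.61632766e-01,  9.86850646e-01, -8.04637613e-04, -6.90617997e-05]), 'contact_force': array([ 0.28262013, -0.89382179,  0.42190971]), 'moment': array([ 0.00373235,  0.01741523, -0.02227838]), 'finger_force': 0.0, 'opening': 1.0016393162457033}
```

View pics/side0.png

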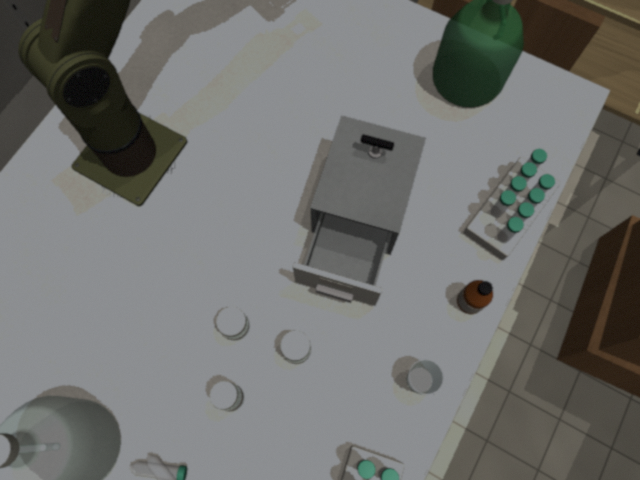

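View pics/top0.png

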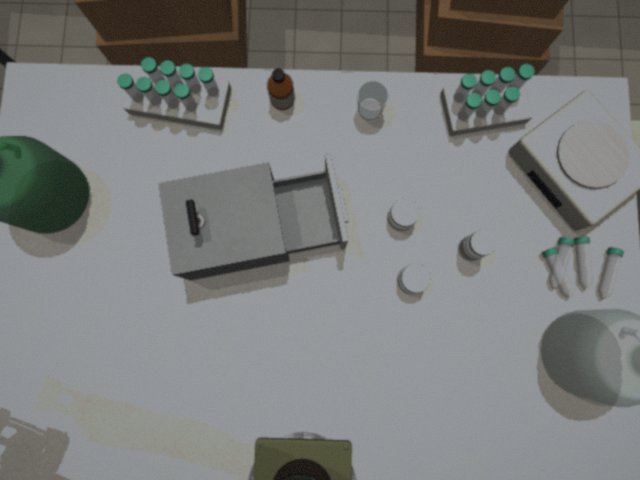

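Run:
```python
import cv2
a=cv2.imread("pics/top0.png")[145:305,150:350]; cv2.imwrite("pics/tc.png",cv2.convertScaleAbs(cv2.resize(a,None,fx=3.7,fy=3.7,interpolation=2),alpha=1.4))
t=cv2.imread("pics/top0.png")[185:305,380:500]; s=cv2.imread("pics/side0.png")[295:415,205:325]; 
cv2.imwrite("pics/jars.png",cv2.convertScaleAbs(cv2.resize(cv2.hconcat([t,s]),None,fx=3.3,fy=3.3,interpolation=2),alpha=1.4))
```

```text
(no output)
```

View pics/tc.png

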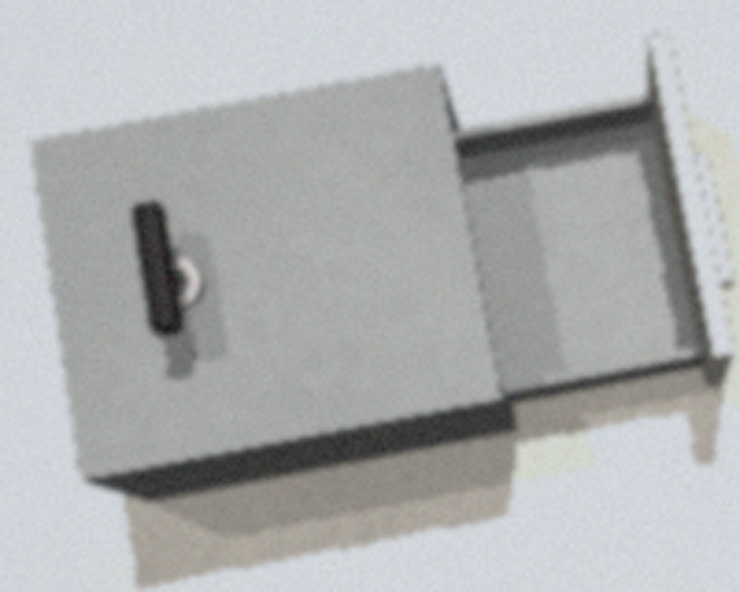

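View pics/jars.png

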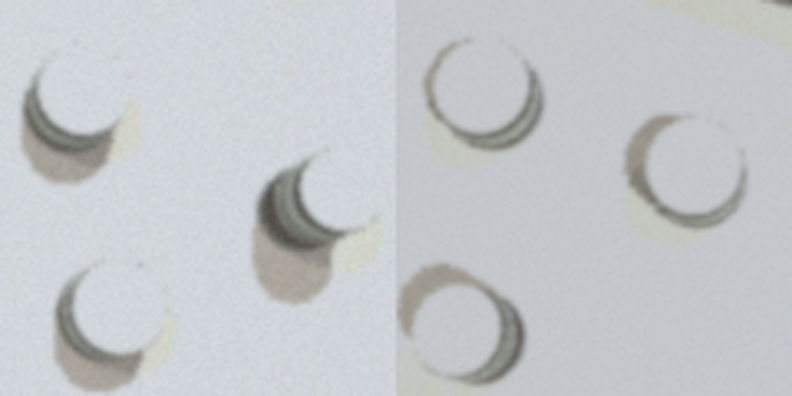

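```bash
cat > h.py <<'E'
from plant import r
import numpy as np
def ray(n,px,z,c=None):
    c=c or r.camera_info(n); R=np.array(c['R']);t=np.array(c['t'])
    d=R.T@[(px[0]-c['cx'])/c['fx'],(px[1]-c['cy'])/c['fy'],1]; o=-R.T@t
    return o+d*(z-o[2])/d[2]
E
python3 - <<'E'
from h import *
np.set_printoptions(precision=4,suppress=True)
T=lambda x,y:(150+x/3.7,145+y/3.7)
c=[ray("top",T(*p),.15) for p in [(35,142),(438,67),(505,400),(88,480)]]; print("corners",*c)
for i in range(4): print(np.linalg.norm(c[i]-c[(i+1)%4]))
for a,b in((1,0),(2,3)): d=c[b]-c[a]; print("yaw",np.degrees(np.arctan2(d[1],d[0])))
f=[ray("top",T(*p),.136) for p in[(668,35),(730,355)]]; print("front",f,np.mean(f,0), np.linalg.norm(f[0]-f[1]))
d=f[0]-f[1]; print("front perp yaw",np.degrees(np.arctan2(d[0],-d[1]))) 
print("bolt",ray("top",T(156,268),.202),[ray("top",T(*p),.202) for p in((147,203),(167,333))])
print("jar",ray("top",(483.6,243.2),.105),ray("side",(223.5,396.2),.105))
print("squat",ray("top",(405.2,212.3),.066),ray("top",(416.7,278),.066))
E
```

```text
corners [0.617  0.3041 0.15  ] [0.6654 0.0849 0.15  ] [0.4814 0.0409 0.15  ] [0.4325 0.2614 0.15  ]
0.224533860460157
0.1891528575673876
0.22586893487615076
0.18934556260202973
yaw 102.45876652099417
yaw 102.51216572725704
front [array([ 0.6917, -0.0417,  0.136 ]), array([ 0.5112, -0.0798,  0.136 ])] [ 0.6014 -0.0607  0.136 ] 0.18441211151751916
front perp yaw 101.91579563615421
bolt [0.5384 0.2197 0.202 ] [array([0.5725, 0.2266, 0.202 ]), array([0.5046, 0.2117, 0.202 ])]
jar [ 0.5189 -0.3635  0.105 ] [ 0.5266 -0.3639  0.105 ]
squat [ 0.5883 -0.2075  0.066 ] [ 0.4464 -0.2319  0.066 ]
```

```bash
cat >> h.py <<'E'
from scipy.spatial.transform import Rotation as Ro
XC=np.array([-.2147,.9767,0]);YC=np.array([-.9767,-.2147,0])
def go(p,ydeg=12.4,tilt=None):
    "shift and turn (mm, deg) from the measured pose to p, tool down, tool y at ydeg"
    s=r.get_state(); A=Ro.from_quat(s['eef_rot']); a=np.radians(ydeg)
    y=np.array([np.cos(a),np.sin(a),0]);z=np.array([0,0,-1.])
    B=tilt or Ro.from_matrix(np.c_[np.cross(y,z),y,z])
    print(np.round(A.inv().apply(np.array(p)-s['tool_pos'])*1000,1),np.round(np.degrees((A.inv()*B).as_rotvec()),1))
def st():
    s=r.get_state(); print(s['clock'],s['tool_pos'].round(4),s['q'].round(2),s['contact_force'].round(1),round(s['opening'],3),s['finger_force'])
E
python3 -c "
from h import *
go([.46,.1,.3]);go([.524,-.364,.22])"
```

```text
[-404.  -383.   -61.3] [-0.1  0.1 59. ]
[-612.6 -802.2   19.4] [-0.1  0.1 59. ]
```

{"method": "move_arm", "body": {"targets": [[[1, -20, -20, -60, 0, 0, 0], [1, -60, -57, -60, 0, 0, 10], [1, -100, -95, -60, 0, 0, 20], [1, -145, -137, -60, 0, 0, 30], [1, -190, -180, -60, 0, 0, 40], [1, -235, -223, -60, 0, 0, 50], [1, -280, -265, -60, 0, 0, 59], [1, -320, -303, -60, 0, 0, 59], [1, -360, -341, -60, 0, 0, 59], [1, -404, -383, -60, 0, 0, 59]]]}}

```text
clock: 1.35
tool_pos: [0.4605, 0.0993, 0.2986]
eef_rot: [0.626, 0.78, 0.0, -0.0]
contact_force: [-0.1, 0.1, 0.1]
opening: 1.001
finger_force: 0.0
```

```bash
python3 -c "
from h import *
st();go([.524,-.364,.22])"
```

```text
1.35 [0.4605 0.0993 0.2986] [-0.37  0.41  0.09  1.94 -0.05  0.8  -0.04] [-0.1  0.1  0.1] 1.001 0.0
[-466.1  -38.    78.4] [-0.  -0.   0.1]
```

{"method": "move_arm", "body": {"targets": [[[1, -50, -4, 0, 0, 0, 0], [1, -105, -8, 0, 0, 0, 0], [1, -160, -13, 15, 0, 0, 0], [1, -215, -18, 30, 0, 0, 0], [1, -270, -22, 45, 0, 0, 0], [1, -325, -27, 60, 0, 0, 0], [1, -375, -31, 70, 0, 0, 0], [1, -425, -35, 78, 0, 0, 0], [1, -466, -38, 78, 0, 0, 0], [1, -466, -38, 78, 0, 0, 0]]]}}

```text
clock: 2.6
tool_pos: [0.5216, -0.3671, 0.2199]
eef_rot: [0.629, 0.778, -0.001, 0.0]
contact_force: [-0.2, -0.2, -0.6]
opening: 1.003
finger_force: 0.0
```

Run:
```python
from h import *
import cv2
st(); c=r.camera_info("wrist"); im=r.snapshot("wrist"); cv2.imwrite("pics/w1.png",im[:,:,::-1])
import pickle; pickle.dump(c,open("w1.pkl","wb"))
for p in([.524,-.364,.105],[.524,-.364,0]):
  x=np.array(c['R'])@p+c['t']; print(c['cx']+c['fx']*x[0]/x[2],c['cy']+c['fy']*x[1]/x[2],27e-3*c['fx']/x[2])
```

```text
2.6 [ 0.5216 -0.3671  0.2199] [ 0.5   0.73  0.07  1.55 -0.06  0.86  0.8 ] [-0.2 -0.2 -0.6] 1.003 0.0
326.4436175976932 234.5272234450913 33.73841309458555
325.13082917908594 210.49865302012026 24.528283292767632
```

View pics/w1.png

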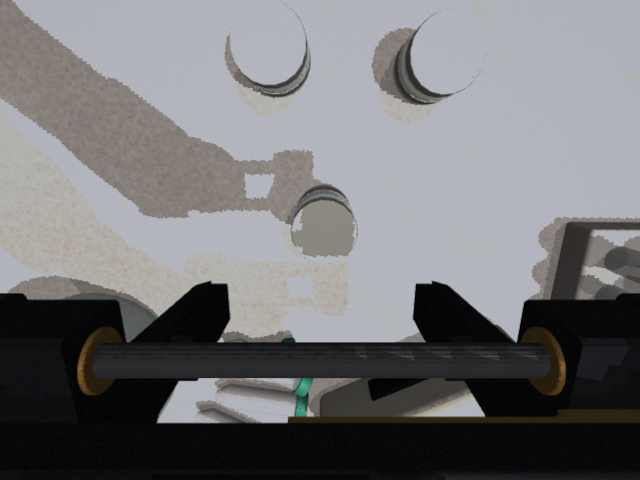

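Run:
```python
from h import *
import pickle; c=pickle.load(open("w1.pkl","rb"))
p=ray("",(324.5,229.5),.105,c); print(p); go([p[0],p[1],.078])
```

```text
[ 0.52160752 -0.36027821  0.105     ]
[  3.6   0.4 141.9] [-0.1 -0.  -0.2]
```

{"method": "move_arm", "body": {"targets": [[[1, 3, 0, 40, 0, 0, 0], [1, 3, 0, 80, 0, 0, 0], [1, 3, 0, 120, 0, 0, 0], [1, 3, 0, 142, 0, 0, 0], [1, 3, 0, 142, 0, 0, 0], [0.3, 3, 0, 142, 0, 0, 0], [0.3, 3, 0, 142, 0, 0, 0], [0.3, 3, 0, 142, 0, 0, 0], [0.3, 3, 0, 142, 0, 0, 0], [0.3, 3, 0, 142, 0, 0, 0]]], "newtons": 20}}

```text
clock: 3.9
tool_pos: [0.5225, -0.3602, 0.0793]
eef_rot: [0.627, 0.779, 0.0, 0.0]
contact_force: [-0.9, -0.0, 4.0]
opening: 0.607
finger_force: 20.0
```

Run:
```python
from h import *
st(); go([.5874,-.0005,.24]); go([.5874,-.0005,.098])
```

```text
3.9 [ 0.5225 -0.3602  0.0793] [ 0.51  0.91  0.04  1.66 -0.06  0.58  0.8 ] [-0.9 -0.   4. ] 0.607 19.993515070527792
[ 337.3  140.6 -160.8] [ 0.  0. -0.]
[337.4 140.5 -18.8] [ 0.  0. -0.]
```

{"method": "move_arm", "body": {"targets": [[[0.3, 0, 0, -15, 0, 0, 0], [0.3, 0, 0, -45, 0, 0, 0], [0.3, 0, 0, -85, 0, 0, 0], [0.3, 0, 0, -125, 0, 0, 0], [0.3, 25, 10, -160, 0, 0, 0], [0.3, 65, 27, -165, 0, 0, 0], [0.3, 110, 46, -165, 0, 0, 0], [0.3, 155, 65, -165, 0, 0, 0], [0.3, 200, 83, -165, 0, 0, 0], [0.3, 245, 102, -165, 0, 0, 0]]]}}

```text
clock: 5.15
tool_pos: [0.5689, -0.0971, 0.244]
eef_rot: [0.627, 0.779, -0.0, -0.0]
contact_force: [0.4, -0.3, -3.6]
opening: 0.605
finger_force: 20.0
```

Run:
```python
from h import *
st(); go([.5874,-.0005,.24]); go([.5874,-.0005,.0993])
```

```text
5.15 [ 0.5689 -0.0971  0.244 ] [ 0.03  0.62  0.1   1.72 -0.08  0.81  0.38] [ 0.4 -0.3 -3.6] 0.605 20.00230623409152
[90.4 38.7  4. ] [-0. -0. -0.]
[ 90.3  38.8 144.7] [-0. -0. -0.]
```

{"method": "move_arm", "body": {"targets": [[[0.3, 35, 15, 0, 0, 0, 0], [0.3, 65, 28, 0, 0, 0, 0], [0.3, 85, 36, 0, 0, 0, 0], [0.3, 92, 38, 0, 0, 0, 0], [0.3, 92, 38, 30, 0, 0, 0], [0.3, 92, 38, 65, 0, 0, 0], [0.3, 92, 38, 95, 0, 0, 0], [0.3, 92, 38, 115, 0, 0, 0], [0.3, 92, 38, 130, 0, 0, 0], [0.3, 92, 38, 132, 0, 0, 0]]]}}

```text
clock: 6.4
tool_pos: [0.5862, -0.0014, 0.1111]
eef_rot: [0.627, 0.779, -0.001, -0.001]
contact_force: [-0.2, 0.2, -3.5]
opening: 0.608
finger_force: 20.0
```

Run:
```python
from h import *
st(); go([.5874,-.0005,.0993])
```

```text
6.4 [ 0.5862 -0.0014  0.1111] [-0.12  0.82  0.08  1.8  -0.11  0.53  0.24] [-0.2  0.2 -3.5] 0.608 20.002974662929773
[ 0.6  1.4 11.8] [-0.1 -0.  -0.1]
```

{"method": "move_arm", "body": {"targets": [[[0.3, 0, 0, 3, 0, 0, 0], [0.3, 0, 0, 6, 0, 0, 0], [0.3, 0, 0, 8, 0, 0, 0], [0.3, 0, 0, 9, 0, 0, 0], [0.3, 0, 0, 10, 0, 0, 0], [0.3, 0, 0, 10.5, 0, 0, 0], [0.3, 0, 0, 11, 0, 0, 0], [0.3, 0, 0, 11, 0, 0, 0]]]}}

```text
clock: 7.4
tool_pos: [0.5867, -0.0007, 0.1007]
eef_rot: [0.627, 0.779, 0.0, -0.0]
contact_force: [0.6, 0.1, -3.4]
opening: 0.605
finger_force: 20.0
```

{"method": "move_arm", "body": {"targets": [[[0.3, 0, 0, 0.5, 0, 0, 0], [0.3, 0, 0, 1, 0, 0, 0], [0.3, 0, 0, 1.5, 0, 0, 0], [0.3, 0, 0, 1.5, 0, 0, 0]]]}}

```text
clock: 7.9
tool_pos: [0.5868, -0.0008, 0.0994]
eef_rot: [0.627, 0.779, 0.0, 0.0]
contact_force: [0.2, -0.4, -0.6]
opening: 0.606
finger_force: 20.0
```

{"method": "move_arm", "body": {"targets": [[[0.3, 0, 0, 0.5, 0, 0, 0], [0.65, 0, 0, 0.5, 0, 0, 0], [0.75, 0, 0, 0.5, 0, 0, 0], [0.85, 0, 0, 0.5, 0, 0, 0], [0.9, 0, 0, 0.5, 0, 0, 0], [0.9, 0, 0, -20, 0, 0, 0], [0.9, 0, 0, -60, 0, 0, 0], [0.9, 0, 0, -110, 0, 0, 0], [0.9, 0, 0, -160, 0, 0, 0], [0.9, 0, 0, -175, 0, 0, 0]]]}}

```text
clock: 9.15
tool_pos: [0.5884, -0.0009, 0.2775]
eef_rot: [0.627, 0.779, 0.002, 0.002]
contact_force: [0.3, 0.3, -1.2]
opening: 0.899
finger_force: 0.0
```

Run:
```python
from h import *
import cv2
st(); b=np.array([.5388,.2201,0])
go(b+[0,0,.3],102.4);go(b+[0,0,.3],-77.6)
```

```text
9.15 [ 0.5884 -0.0009  0.2775] [-0.15  0.59  0.12  1.65 -0.09  0.9   0.22] [ 0.3  0.3 -1.2] 0.899 0.0
[226.4  -0.9 -22.8] [  0.2   0.3 -90. ]
[226.4  -0.9 -22.8] [ 0.3 -0.2 90. ]
```

{"method": "move_arm", "body": {"targets": [[[0.9, 20, 0, -20, 0, 0, 10], [0.9, 45, 0, -23, 0, 0, 20], [0.9, 70, 0, -23, 0, 0, 30], [0.9, 95, 0, -23, 0, 0, 40], [0.9, 125, 0, -23, 0, 0, 50], [0.9, 155, 0, -23, 0, 0, 60], [0.9, 185, 0, -23, 0, 0, 70], [0.9, 210, 0, -23, 0, 0, 80], [0.9, 226, 0, -23, 0, 0, 90], [0.9, 226, 0, -23, 0, 0, 90]]]}}

```text
clock: 10.4
tool_pos: [0.5372, 0.2215, 0.2958]
eef_rot: [0.994, 0.11, -0.001, 0.0]
contact_force: [1.0, -1.0, -0.2]
opening: 0.9
finger_force: 0.0
```

Run:
```python
from h import *
import cv2
st(); go([.5388,.2201,.177],-77.6)
c=r.camera_info("wrist"); im=r.snapshot("wrist")
t=r.snapshot("top")[145:305,150:350]
t=cv2.resize(t,(600,480))
im2=cv2.resize(im,(600,450)); t=cv2.resize(t,(380,304)); im2=cv2.resize(im,(405,304))
cv2.imwrite("pics/c2.png",cv2.convertScaleAbs(cv2.hconcat([im2,t])[:,:,::-1],alpha=1.3))
for z in(.202,.15):
  x=np.array(c['R'])@[.5388,.2201,z]+c['t']; print(c['cx']+c['fx']*x[0]/x[2],c['cy']+c['fy']*x[1]/x[2])
```

```text
10.4 [0.5372 0.2215 0.2958] [-0.81  0.63  0.61  1.65 -0.42  0.99 -1.41] [ 1.  -1.  -0.2] 0.9 0.0
[  1.6   1.6 118.8] [0.  0.1 0.3]
322.99253343584763 242.49904841688397
322.68542813833363 226.386921664721
```

View pics/c2.png

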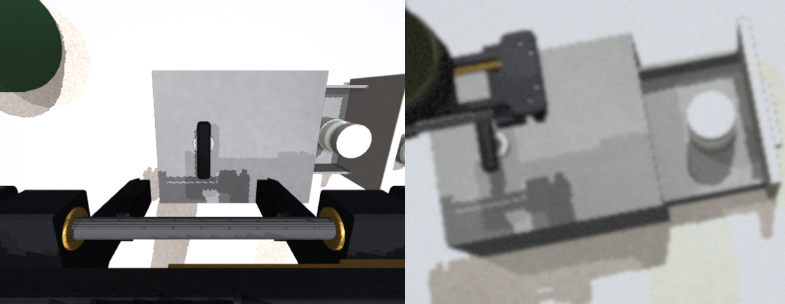

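{"method": "move_arm", "body": {"targets": [[[0.6, 2, 2, 40, 0, 0, 0], [0.6, 2, 2, 80, 0, 0, 0], [0.6, 2, 2, 105, 0, 0, 0], [0.6, 2, 2, 119, 0, 0, 0], [0.6, 2, 2, 119, 0, 0, 0], [0.1, 2, 2, 119, 0, 0, 0], [0.1, 2, 2, 119, 0, 0, 0], [0.1, 2, 2, 119, 0, 0, 0], [0.1, 2, 2, 119, 0, 0, 0], [0.1, 2, 2, 119, 0, 0, 0]]], "newtons": 40}}

```text
clock: 11.75
tool_pos: [0.5402, 0.2216, 0.1787]
eef_rot: [0.994, 0.109, 0.0, -0.002]
contact_force: [-1.9, 4.7, 2.6]
opening: 0.176
finger_force: 40.0
```

Opening 15.5 mm, so the bar is gripped. Now pull straight up about 28 mm.

{"method": "move_arm", "body": {"targets": [[[0.1, 0, 0, -3, 0, 0, 0], [0.1, 0, 0, -7, 0, 0, 0], [0.1, 0, 0, -11, 0, 0, 0], [0.1, 0, 0, -15, 0, 0, 0], [0.1, 0, 0, -19, 0, 0, 0], [0.1, 0, 0, -23, 0, 0, 0], [0.1, 0, 0, -26, 0, 0, 0], [0.1, 0, 0, -28, 0, 0, 0], [0.1, 0, 0, -29, 0, 0, 0], [0.1, 0, 0, -29, 0, 0, 0]]]}}

```text
clock: 13.0
tool_pos: [0.5402, 0.2216, 0.2068]
eef_rot: [0.994, 0.109, -0.0, -0.002]
contact_force: [0.8, 5.5, -4.7]
opening: 0.176
finger_force: 40.0
```

{"method": "move_arm", "body": {"targets": [[[0.1, 0, 0, -1, 0, 0, 0], [0.1, 0, 0, -2, 0, 0, 0], [0.1, 0, 0, -2, 0, 0, 0]]]}}

```text
clock: 13.38
tool_pos: [0.5401, 0.2216, 0.2069]
eef_rot: [0.994, 0.109, -0.0, -0.001]
contact_force: [4.9, 6.0, -17.5]
opening: 0.175
finger_force: 40.0
```

{"method": "move_arm", "body": {"targets": [[[0.1, 0, 0, 1.5, 0, 0, 0], [0.4, 0, 0, 1.5, 0, 0, 0], [0.6, 0, 0, 1.5, 0, 0, 0], [0.6, 0, 0, 1.5, 0, 0, 0], [0.6, 0, 0, 1.5, 0, 0, 0], [0.6, 0, 0, -25, 0, 0, 0], [0.6, 0, 0, -65, 0, 0, 0], [0.6, 0, 0, -90, 0, 0, 0]]]}}

```text
clock: 14.38
tool_pos: [0.5412, 0.2182, 0.3011]
eef_rot: [0.994, 0.108, 0.001, -0.0]
contact_force: [-0.2, 0.9, -0.3]
opening: 0.602
finger_force: 0.0
```

Run:
```python
from h import *
import cv2
st(); f=np.array([.6007,-.0611,0])
go(f-.06*XC+[0,0,.29],-77.6);go(f-.06*XC+[0,0,.29],12.4);go(f-.06*XC+[0,0,.105],-77.6)
t=r.snapshot("side")[110:310,280:440]
cv2.imwrite("pics/s3.png",cv2.convertScaleAbs(cv2.resize(t,None,fx=3,fy=3)[:,:,::-1],alpha=1.3))
```

```text
14.375 [0.5412 0.2182 0.3011] [-0.81  0.63  0.62  1.64 -0.42  1.   -1.41] [-0.2  0.9 -0.3] 0.602 0.0
[ -1.7 345.6  11.1] [-0.  -0.1 -0. ]
[ -1.7 345.6  11.1] [  0.1  -0.1 -90. ]
[ -2.1 345.6 196.1] [-0.  -0.1 -0. ]
```

View pics/s3.png

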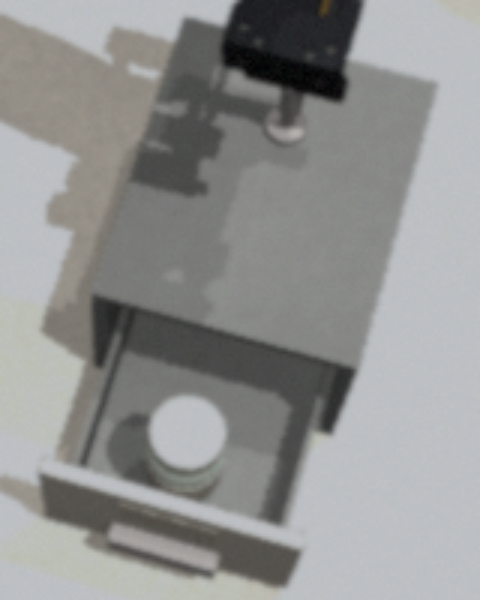

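{"method": "move_arm", "body": {"targets": [[[0.3, 0, 30, 0, 0, 0, -10], [0.3, 0, 70, 0, 0, 0, -20], [0.3, 0, 110, 0, 0, 0, -30], [0.3, 0, 150, 5, 0, 0, -40], [0.3, -1, 190, 10, 0, 0, -50], [0.3, -1, 230, 11, 0, 0, -60], [0.3, -1, 270, 11, 0, 0, -70], [0.3, -2, 310, 11, 0, 0, -80], [0.3, -2, 346, 11, 0, 0, -90], [0.3, -2, 346, 11, 0, 0, -90]]]}}

```text
clock: 15.68
tool_pos: [0.6124, -0.1246, 0.2876]
eef_rot: [0.629, 0.777, -0.001, 0.0]
contact_force: [-0.7, 0.3, -0.5]
opening: 0.301
finger_force: 0.0
```

Run:
```python
from h import *
st(); f=np.array([.6007,-.0611,0]); go(f-.06*XC+[0,0,.108]); go(f-.02*XC+[0,0,.108])
```

```text
15.675 [ 0.6124 -0.1246  0.2876] [ 0.06  0.64  0.11  1.51 -0.08  0.99  0.41] [-0.7  0.3 -0.5] 0.301 0.0
[  4.9   2.4 179.6] [-0.1  0.1 -0.4]
[ 44.9   2.1 179.5] [-0.1  0.1 -0.4]
```

{"method": "move_arm", "body": {"targets": [[[0.3, 0, 1, 45, 0, 0, 0], [0.3, 0, 1, 95, 0, 0, 0], [0.3, 0, 1, 145, 0, 0, 0], [0.3, 0, 1, 175, 0, 0, 0], [0.3, 0, 1, 179, 0, 0, 0], [0.3, 20, 1, 179, 0, 0, 0], [0.3, 30, 1, 179, 0, 0, 0], [0.3, 36, 1, 179, 0, 0, 0], [0.3, 42, 1, 179, 0, 0, 0], [0.3, 48, 1, 179, 0, 0, 0]]]}}

```text
clock: 16.92
tool_pos: [0.6037, -0.0727, 0.1095]
eef_rot: [0.627, 0.779, 0.0, 0.0]
contact_force: [1.1, 1.0, 0.1]
opening: 0.298
finger_force: 0.0
```

Run:
```python
from h import *
st(); s=r.get_state(); print((s['tool_pos']-[.576,.0512,0])@XC,(s['tool_pos']-[.576,.0512,0])@YC)
```

```text
16.925 [ 0.6037 -0.0727  0.1095] [-0.    0.84  0.08  1.73 -0.11  0.57  0.36] [1.1 1.  0.1] 0.298 0.0
-0.12693473608325848 -0.0004561291174090926
```

{"method": "move_arm", "body": {"targets": [[[0.3, 3, 0, 0, 0, 0, 0], [0.3, 6, 0, 0, 0, 0, 0], [0.3, 10, 0, 0, 0, 0, 0], [0.3, 15, 0, 0, 0, 0, 0], [0.3, 20, 0, 0, 0, 0, 0], [0.3, 26, 0, 0, 0, 0, 0], [0.3, 32, 0, 0, 0, 0, 0], [0.3, 38, 0, 0, 0, 0, 0], [0.3, 44, 0, 0, 0, 0, 0], [0.3, 50, 0, 0, 0, 0, 0]]]}}

```text
clock: 18.18
tool_pos: [0.5927, -0.0235, 0.1092]
eef_rot: [0.627, 0.779, -0.0, -0.0]
contact_force: [-0.6, -1.5, 0.8]
opening: 0.301
finger_force: 0.9
```

Run:
```python
from h import *
import cv2
st(); s=r.get_state(); print((s['tool_pos']-[.576,.0512,0])@XC,(s['tool_pos']-[.576,.0512,0])@YC)
t=r.snapshot("side")[110:310,280:440]
cv2.imwrite("pics/s4.png",cv2.convertScaleAbs(cv2.resize(t,None,fx=3,fy=3)[:,:,::-1],alpha=1.3))
```

```text
18.175 [ 0.5927 -0.0235  0.1092] [-0.09  0.83  0.09  1.78 -0.13  0.54  0.3 ] [-0.6 -1.5  0.8] 0.301 0.8871610835194588
-0.07655844840329361 -0.00024443537943002905
```

View pics/s4.png

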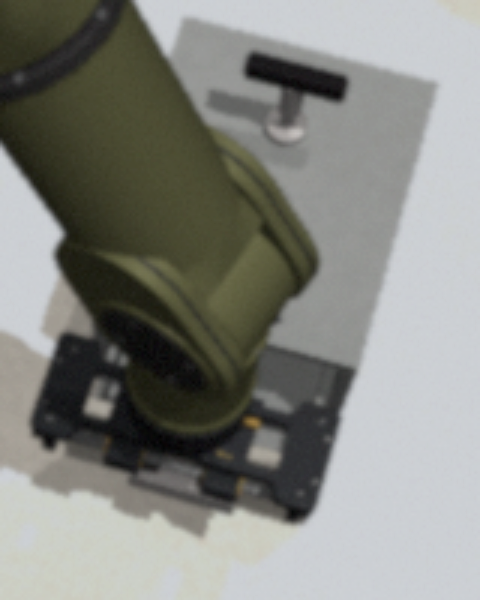

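{"method": "move_arm", "body": {"targets": [[[0.3, 5, 0, 0, 0, 0, 0], [0.3, 10, 0, 0, 0, 0, 0], [0.3, 15, 0, 0, 0, 0, 0], [0.3, 20, 0, 0, 0, 0, 0], [0.3, 25, 0, 0, 0, 0, 0], [0.3, 30, 0, 0, 0, 0, 0], [0.3, 35, 0, 0, 0, 0, 0], [0.3, 40, 0, 0, 0, 0, 0], [0.3, 44, 0, 0, 0, 0, 0], [0.3, 47, 0, 0, 0, 0, 0]]]}}

```text
clock: 19.48
tool_pos: [0.5826, 0.0223, 0.1092]
eef_rot: [0.627, 0.779, -0.0, -0.0]
contact_force: [-0.3, -1.6, -1.1]
opening: 0.299
finger_force: 0.7
```

{"method": "move_arm", "body": {"targets": [[[0.3, 2, 0, 0, 0, 0, 0], [0.3, 4, 0, 0, 0, 0, 0], [0.3, 6, 0, 0, 0, 0, 0], [0.3, 8, 0, 0, 0, 0, 0], [0.3, 10, 0, 0, 0, 0, 0], [0.3, 12, 0, 0, 0, 0, 0], [0.3, 13, 0, 0, 0, 0, 0], [0.3, 14, 0, 0, 0, 0, 0], [0.3, 15, 0, 0, 0, 0, 0], [0.3, 16, 0, 0, 0, 0, 0]]]}}

```text
clock: 20.72
tool_pos: [0.5793, 0.0384, 0.1092]
eef_rot: [0.627, 0.779, 0.0, -0.0]
contact_force: [-0.5, -0.1, -0.2]
opening: 0.299
finger_force: 0.0
```

{"method": "move_arm", "body": {"targets": [[[0.3, 1, 0, 0, 0, 0, 0], [0.3, 2, 0, 0, 0, 0, 0], [0.3, 3, 0, 0, 0, 0, 0], [0.3, 4, 0, 0, 0, 0, 0], [0.3, 5, 0, 0, 0, 0, 0], [0.3, 5, 0, 0, 0, 0, 0]]]}}

```text
clock: 21.48
tool_pos: [0.5785, 0.0421, 0.1092]
eef_rot: [0.627, 0.779, -0.0, 0.0]
contact_force: [-0.1, -1.1, -0.8]
opening: 0.299
finger_force: 0.6
```

{"method": "move_arm", "body": {"targets": [[[0.3, 1, 0, 0, 0, 0, 0], [0.3, 2, 0, 0, 0, 0, 0], [0.3, 2, 0, 0, 0, 0, 0]]]}}

```text
clock: 21.85
tool_pos: [0.5784, 0.0421, 0.1093]
eef_rot: [0.627, 0.779, -0.001, 0.001]
contact_force: [0.2, -5.7, -1.2]
opening: 0.298
finger_force: 3.0
```

{"method": "move_arm", "body": {"targets": [[[0.3, -15, 0, 0, 0, 0, 0], [0.1, -40, 0, 0, 0, 0, 0], [0, -45, 0, -50, 0, 0, 0], [0, -45, 0, -100, 0, 0, 0], [0, -45, 0, -150, 0, 0, 0], [0, -10, 0, -175, 0, 0, 0], [0, 40, 0, -175, 0, 0, 0], [0, 90, 0, -175, 0, 0, 0], [0, 140, 0, -175, 0, 0, 0], [0, 140, 0, -175, 0, 0, 0]]]}}

```text
clock: 23.1
tool_pos: [0.5459, 0.1871, 0.2839]
eef_rot: [0.623, 0.782, 0.001, -0.002]
contact_force: [0.7, -0.4, -0.0]
opening: 0.004
finger_force: 0.0
```

Run:
```python
from h import *
import cv2
st(); go([.5388,.2201,.235])
t=r.snapshot("side")[110:310,280:440]
t2=r.snapshot("top")[145:305,150:350]
cv2.imwrite("pics/s5.png",cv2.convertScaleAbs(cv2.hconcat([cv2.resize(t,(360,450)),cv2.resize(t2,(440,450))])[:,:,::-1],alpha=1.3))
```

```text
23.1 [0.5459 0.1871 0.2839] [-0.5   0.57  0.16  1.67 -0.12  0.91 -0.07] [ 0.7 -0.4 -0. ] 0.004 0.0
[33.5  0.5 49.1] [-0.1 -0.2  0.5]
```

View pics/s5.png

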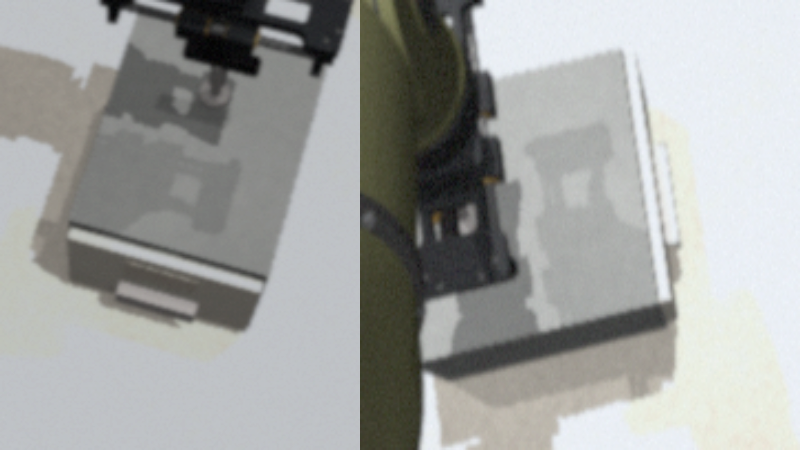

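{"method": "move_arm", "body": {"targets": [[[0, 20, 0, 0, 0, 0, 0], [0, 33, 0, 0, 0, 0, 0], [0, 33, 0, 20, 0, 0, 0], [0, 33, 0, 40, 0, 0, 0], [0, 33, 0, 48, 0, 0, 0], [0, 33, 0, 52, 0, 0, 0], [0, 33, 0, 56, 0, 0, 0], [0, 33, 0, 60, 0, 0, 0], [0, 33, 0, 64, 0, 0, 0], [0, 33, 0, 67, 0, 0, 0]]]}}

```text
clock: 24.45
tool_pos: [0.5411, 0.2137, 0.2176]
eef_rot: [0.627, 0.779, 0.001, 0.0]
contact_force: [0.0, -0.0, 0.8]
opening: 0.006
finger_force: 0.5
```

```bash
python3 -c "
from h import *
st();go([.5388,.2201,.202])"
```

```text
24.45 [0.5411 0.2137 0.2176] [-0.54  0.66  0.15  1.74 -0.13  0.75 -0.11] [ 0.  -0.   0.8] 0.006 0.5485347880085101
[ 6.8 -0.9 15.6] [ 0.1 -0.  -0. ]
```

{"method": "move_arm", "body": {"targets": [[[0, 0, 0, -8, 0, 0, 0], [0, 7, -1, -8, 0, 0, 0], [0, 7, -1, -4, 0, 0, 0], [0, 7, -1, 0, 0, 0, 0], [0, 7, -1, 4, 0, 0, 0], [0, 7, -1, 8, 0, 0, 0], [0, 7, -1, 11, 0, 0, 0], [0, 7, -1, 14, 0, 0, 0], [0, 7, -1, 15, 0, 0, 0], [0, 7, -1, 16, 0, 0, 0]]]}}

```text
clock: 25.7
tool_pos: [0.5383, 0.22, 0.2024]
eef_rot: [0.627, 0.779, 0.0, -0.0]
contact_force: [-2.9, -0.7, 14.1]
opening: 0.003
finger_force: 7.0
```

{"method": "move_arm", "body": {"targets": [[[0, 0, 0, 1, 0, 0, 0], [0, 0, 0, 2, 0, 0, 0], [0, 0, 0, 2, 0, 0, 0]]]}}

```text
clock: 26.08
tool_pos: [0.5383, 0.22, 0.2023]
eef_rot: [0.627, 0.779, 0.001, 0.0]
contact_force: [-6.6, -3.0, 22.0]
opening: 0.006
finger_force: 11.0
```

The bolt is at its bottom stop (0.202 m). Retreat clear of it and look.

{"method": "move_arm", "body": {"targets": [[[0, 0, 0, -20, 0, 0, 0], [0, 0, 0, -60, 0, 0, 0], [0, 0, 0, -100, 0, 0, 0], [0, -50, 0, -110, 0, 0, 0], [0, -100, 0, -110, 0, 0, 0], [0, -150, -40, -110, 0, 0, 0], [0, -200, -90, -110, 0, 0, 0], [0, -250, -140, -110, 0, 0, 0], [0, -270, -160, -110, 0, 0, 0], [0, -270, -160, -110, 0, 0, 0]]]}}

```text
clock: 27.32
tool_pos: [0.4377, -0.0814, 0.3096]
eef_rot: [0.629, 0.777, -0.001, 0.0]
contact_force: [-0.4, 0.1, -0.5]
opening: 0.004
finger_force: 0.0
```

Run:
```python
from h import *
import cv2
st()
t=r.snapshot("side")[110:420,200:440]
t2=r.snapshot("top")[145:305,150:450]
cv2.imwrite("pics/s6.png",cv2.convertScaleAbs(cv2.hconcat([cv2.resize(t,(290,375)),cv2.resize(t2,(510,375))])[:,:,::-1],alpha=1.3))
```

```text
27.325 [ 0.4377 -0.0814  0.3096] [-0.05  0.36  0.18  1.99 -0.09  0.8   0.39] [-0.4  0.1 -0.5] 0.004 0.0
```

View pics/s6.png

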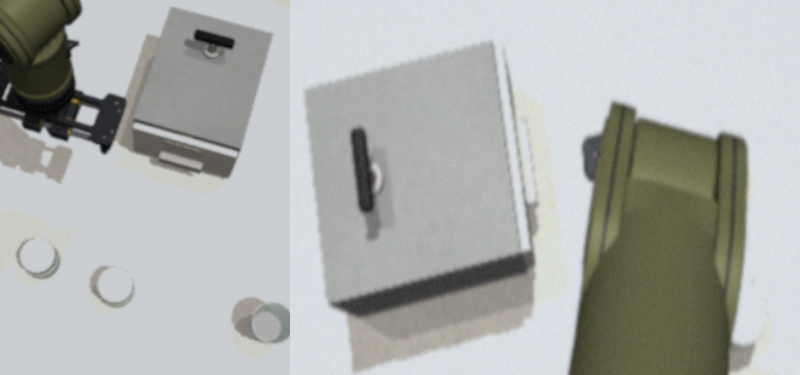

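The picture shows the drawer flush with the cabinet, the bolt down, both squat jars undisturbed, and the arm clear of everything.

```bash
python3 -c "
from plant import r
print(r.finish_job())"
```

```text
the job is handed in; nothing more can be done
None
```

I handed the job in at about 27 s: I set the tall jar down upright in the drawer, pulled the bolt up, pushed the drawer fully home and pushed the bolt down to its stop, and the squat jars were left untouched (with the drawer shut the cameras can't see the jar, which was last seen standing just before the push).

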